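# Pin the gap lever of a dough roller

## Task

Swing the blue gap lever of the dough roller until the hole in it lies over the hole in the sloping plate, then take the orange-headed locking pin from the white rack and push it through both holes until its collar sits on the lever. Let go of it, and leave the grey-headed spare pin, the bowl, the jar and the spatula where they are.

Things in the scene. Friction and masses are not known exactly. Their poses are not given: they have to be found in the camera images.
- plate_hole (a point): Centre of the mouth (125 mm up) of the 18.5 mm hole in the upper face of the fixed aluminium plate, 230 x 270 x 14 mm, the sloping front of the cream dough roller. It slopes 30 degrees from level. Axes: z along the hole, square to the plate, up and out (30 degrees from vertical); x straight up the slope; y level across it. Along the axis, 80 mm or more below the plate is free.
- roller: Cream bench dough roller, fixed; origin on the table, under plate_hole; its x axis points level, the way the plate rises. Behind the plate, from 120 mm along x, stands its housing, 290 mm wide and 200 mm high, with two steel rollers on top (up to 253 mm).
- lever_hole (a point): Centre of the mouth of the 18.5 mm hole (right through) in the upper face of the blue lever, a bar 200 x 44 x 12 mm lying 1 mm above the plate. The lever's pivot is 100 mm from this hole, and 100 mm up the slope (+x) from plate_hole. z parallel to plate_hole's z; x along the bar to the pivot. Holes in line: this point is 13 mm along z above plate_hole.
- lever_knob (a point): Centre of the black cylindrical knob on the lever's free end, 170 mm from the pivot, 32 mm in diameter, standing 60 mm up from the bar's upper face along the tilted z axis; this point lies 30 mm above that face. Same axes as lever_hole.
- gap_lever (a joint): Lever angle (rad), positive anticlockwise seen from above (about plate_hole z). 0: its hole is exactly over the plate's hole and the bar points straight down the slope. Starts at 0.3 to 0.7; moves from -0.9 to 0.9 with no stop at 0, and stays where it is left (stiff pivot, about 2 N at the knob).
- pin_head (a point): Centre of the orange head (cylinder, 28 mm diameter, 46 mm long) of the loose steel locking pin, 0.11 to 0.23 kg; z runs along the pin from nose to head. Next below the head is a collar, 34 mm diameter, 6 mm thick, its underside 29 mm below this point. Starts upright in either hole of the white rack, collar on the rack. Fully home, this point is 42 mm from plate_hole along the hole's axis.
- pin_nose (a point): Nose of the locking pin, 89 mm from pin_head. The round shank, 16 mm diameter, reaches 60 mm from the collar to here; its last 14 mm taper to 8 mm. Same axes as pin_head.
- spare_head (a point): Centre of the grey head of the spare pin, which has the same shape and size as the locking pin and stands in the rack's other hole. Not to be moved.
- rack: White block, 170 (x) x 80 (y) x 70 mm high, fixed, with two upright 19 mm holes right through at x = -45 and +45 mm, holding the two pins. Origin: centre of its underside, on the table.
- bowl_mid (a point): Middle (30 mm up) of a loose steel bowl, 130 mm wide, 60 mm high. Not to be moved.
- jar_mid (a point): Middle (65 mm up) of a loose jar with a blue cap, 80 mm in diameter, 130 mm high. Not to be moved.
- spatula_grip (a point): Handle of a loose spatula lying on the table, to the left of the rack. Not to be moved.

How it is judged (in metres and radians):
On the way, in this order (a step that is already met when the one before it is completed fails the run):
1. the lever's hole has been brought over the plate's hole (lever within 0.05 rad) (value of joint gap_lever between -0.05 and 0.05 rad), for 0.2 s.
2. the pin has entered both holes, in line with them (z of pin_head in the frame of plate_hole below 0.075 m and x of pin_head in the frame of plate_hole between -0.008 and 0.008 m and y of pin_head in the frame of plate_hole between -0.008 and 0.008 m and angle between the z axis of pin_head and the z axis of plate_hole, either way round below 0.15 rad), for 0.1 s.
At the end, for the whole second after the job is handed in: The locking pin is through both holes with its collar down on the lever (head centre 36 to 46 mm from plate_hole along the hole's axis, within 6 mm of the axis each way, pin within 0.12 rad of it), the lever is within 0.05 rad of 0 with its hole over the plate's, and the pin is released (all of step 1 and z of pin_head in the frame of plate_hole between 0.036 and 0.046 m and x of pin_head in the frame of plate_hole between -0.006 and 0.006 m and y of pin_head in the frame of plate_hole between -0.006 and 0.006 m and angle between the z axis of pin_head and the z axis of plate_hole, either way round below 0.12 rad and distance between lever_hole and plate_hole below 0.016 m); the robot touches nothing.
It fails at once if the spare pin is moved by more than 25 mm (distance of spare_head from where it was at the start of the episode above 0.025 m).
It fails at once if the bowl is moved by more than 25 mm (distance of bowl_mid from where it was at the start of the episode above 0.025 m).
It fails at once if the jar is moved by more than 25 mm (distance of jar_mid from where it was at the start of the episode above 0.025 m).
It fails at once if the spatula is moved by more than 25 mm (distance of spatula_grip from where it was at the start of the episode above 0.025 m).
It also fails if it takes over 58 s, if anything falls off the work surface, if the arm or the gripper's body presses on something with over 40 N, if the wrist force passes 120 N, or if a joint passes its speed limit or range.

## Robot

A 6-joint arm with a two-finger parallel gripper is mounted at the origin on the work surface. World frame = base frame: x ahead of the robot, y to its left, z up, the work surface at z = 0. Lengths are in mm, angles in rad, forces in N, time in s.
With the tool pointing down it reaches from about 350 to 775 mm from the base axis. Payload 7.3 kg.
Tool frame: the origin (TCP) lies at the very end of the fingers, on their centre line; the grasp point (between the pads) lies 19 mm behind it; z points along the fingers, y is the line along which they close (so a half turn about z gives the same grasp; the last joint's range is limited). The gripper opens to 92 mm and grips with 3 to 60 N. Pads are 19 mm wide; open, the fingers measure 130 mm over their backs; the gripper's body (75 mm by 190 mm) begins 47 mm behind the grasp point.
Start: joints at [1.173, 0.342, 1.524, -0, 1.275, -0.146], TCP at [130.788, 508.471, 189.241] pointing down, gripper open.
Joint ranges: [-2.53, 2.53], [-0.77, 2.02], [0.04, 2.7], [-1, 4.14], [0.28, 2.66], [-3.11, 3.11]. Speed limits (rad/s): [2.57, 2.57, 3.14, 3.14, 3.14, 3.14].

## Interface

Orientations are given as [roll, pitch, yaw] about the fixed x, y, z axes, in that order (R = Rz(yaw) Ry(pitch) Rx(roll)).
In Python, from plant import * gives the robot as it stands.
- The arm moves only by the tool arm_command, never from a script. Its arguments are lists of equal length, an entry for each row: "gripper": the finger opening in mm, from 0 to 91.8; "dp": the shift along the tool's x, y, z in units of 25 mm (1.0 is 25 mm), a list of three; "twist": the turn about the tool's z in units of 5 degrees (1.0 is 5 degrees). A call has exactly 5 rows; each row shifts and turns the commanded pose from where the row before left it, along the tool's axes as they then stand; what a row does not reach is not made up. A row lasts 1/8 s, in which the tool goes at most 62.5 mm and 10.7 degrees, less where a joint would pass 70% of its speed; a pose out of reach is approached as far as the arm can. A call is refused whole if a number of a shift passes 1 or a number of a turn 1, either way. A call with a gripper value outside its range is refused whole. The fingers move at their own pace and stop on an object; the grip force is fixed at half the most. Time passes only in rows, so rows that do not move let the fingers close, or fill a call up. It gives the time, the measured TCP pose, the force, the opening and the grip force at its end, in the units of the state.
- get_obs(): the state, without advancing time (a new reading comes with each control period).
- capture(name): name is "scene" or "top"; returns the picture (400x640x3 uint8, red, green, blue); there is no depth.
- get_calibration(name): a dict with "mtx" (3x3 intrinsics, pixels), "dist_coeffs" ([k1, k2, p1, p2, k3] as OpenCV has them; the pictures are not rectified), "position" and "attitude" of the camera in the world. Camera axes: x right, y down, z forward; pixel columns grow to the right and rows downward; lengths in mm; the calibration is good to about 2 mm. A picture is of the moment at which its call begins. get_calibration takes no time and is no camera call.
- close_job(): hands the job in; it is judged then, once.
The state is a dict: "time": time; "joint_positions": joint angles; "dq": joint speeds; "tau": joint torques, N m; "tool_pos": TCP position; "tcp_rot": TCP orientation; "contact_force": force on the tool from outside, world axes, zero at the start; "moment": the same for the moment, N m; "grip_width": finger opening in mm; "finger_force": force on a finger pad.
Only numpy, scipy, OpenCV 4.12 (cv2) and the standard library are available. Lean on these libraries where they do the work, as an engineer would, in place of code of your own. Each camera call takes 0.05 s, during which the arm holds its last target. There are 200 camera calls.

## Working session

There is one attempt and no reset: what is moved stays moved. The work goes in short steps, Python scripts to look and compute and a tool call to move; the robot and the scene stay as the last step left them, time stands still between calls to the robot, and variables do not carry over. Pictures are saved under pics/ and viewed, at most 10 in all, crops included, and the job is handed in when it is done.

Besides the shell and the picture viewer there is one more tool, called after "Call:" by a JSON object that holds its "api" and its "payload". arm_command: Moves the arm, as the interface text tells. Its arguments: {"type":"object","properties":{"gripper":{"type":"array"},"dp":{"type":"array"},"twist":{"type":"array"}},"required":["gripper","dp","twist"]}

```bash
ls; mkdir -p pics
cat > h.py <<'E'
from plant import *
import numpy as np, cv2
from scipy.spatial.transform import Rotation as R
def cam(n):
    c=get_calibration(n); a=np.array(c["attitude"],float)
    M=a if a.shape==(3,3) else R.from_euler('xyz',a).as_matrix()
    return np.array(c["mtx"]),np.array(c["dist_coeffs"]),np.array(c["position"],float),M
def ray(n,uv):
    K,d,p,M=cam(n); q=cv2.undistortPoints(np.array([[uv]],float),K,d)[0,0]
    return p,M@np.array([q[0],q[1],1])
def onz(n,uv,z):
    p,v=ray(n,uv); return p+v*(z-p[2])/v[2]
def tri(a,b):
    p,v=ray("scene",a);q,w=ray("top",b); v/=np.linalg.norm(v);w/=np.linalg.norm(w)
    s=np.linalg.lstsq(np.stack([v,-w],1),q-p,rcond=None)[0]
    A=p+v*s[0];B=q+w*s[1]; return (A+B)/2,np.linalg.norm(A-B)
def proj(n,P):
    K,d,p,M=cam(n); return cv2.projectPoints((np.atleast_2d(P)-p)@M,np.zeros(3),np.zeros(3),K,d)[0][:,0]
def snap(n,f):
    im=capture(n); cv2.imwrite("pics/"+f,im[...,::-1]); return im
E
python3 - <<'E'
from h import *
for n in("scene","top"): snap(n,n+"0.png"); print(get_calibration(n))
o=get_obs();print(o)
E
```

```text
pics
{'mtx': array([[393.13672778,   0.        , 318.77189379],
       [  0.        , 393.13672778, 199.67508159],
       [  0.        ,   0.        ,   1.        ]]), 'dist_coeffs': array([0.01593173, 0.        , 0.        , 0.        , 0.        ]), 'position': array([1137.87128879,  590.15883999,  838.93368952]), 'attitude': array([-2.264673  ,  0.01230046,  2.37810925])}
{'mtx': array([[383.41621049,   0.        , 322.30901745],
       [  0.        , 383.41621049, 203.885778  ],
       [  0.        ,   0.        ,   1.        ]]), 'dist_coeffs': array([-0.01865561,  0.        ,  0.        ,  0.        ,  0.        ]), 'position': array([ 497.97616187,  -12.36704983, 1138.53617428]), 'attitude': array([-3.10200713e+00, -2.88003566e-03, -1.59986514e+00])}
{'time': 0.1, 'joint_positions': array([ 1.17298059e+00,  3.42694698e-01,  1.52489290e+00, -1.12732479e-05,
        1.27535703e+00, -1.46014810e-01]), 'dq': array([-0.00217086, -0.00045503, -0.00392183,  0.00064032, -0.00138078,
       -0.0007231 ]), 'tau': array([ 2.24679730e-03, -4.32003629e+01, -2.44696283e+01,  7.18253315e-02,
        5.26667212e-02, -7.54856751e-05]), 'tool_pos': array([130.64110263, 508.08619477, 188.60283372]), 'tcp_rot': array([-3.14025350e+00, -1.86042035e-04,  2.88979489e+00]), 'contact_force': array([-3.38929435e-04,  4.48630031e-01,  3.21188523e-01]), 'moment': array([ 0.01513351, -0.00258616, -0.01090531]), 'finger_force': 0.0, 'grip_width': 92.04782281415231}
```

View pics/scene0.png

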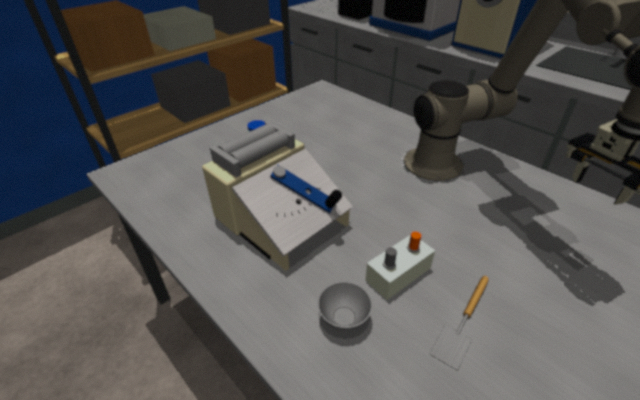

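View pics/top0.png

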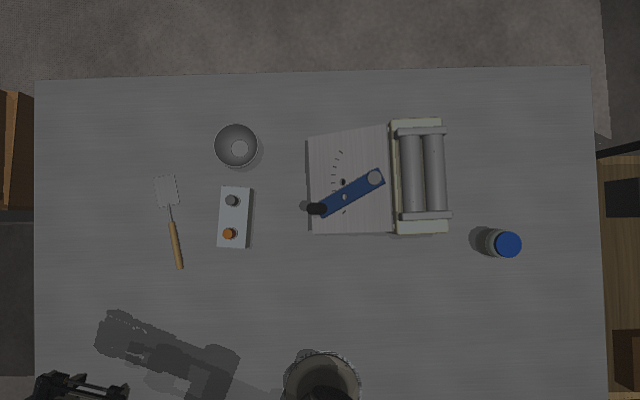

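Run:
```python
from h import *
s=cv2.imread("pics/scene0.png");t=cv2.imread("pics/top0.png")
a=cv2.resize(s[140:290,200:440],(800,500),interpolation=cv2.INTER_CUBIC)
b=cv2.resize(t[110:250,210:460],(800,448),interpolation=cv2.INTER_CUBIC)
b=np.clip(b*1.6,0,255).astype(np.uint8)
cv2.imwrite("pics/ca.png",a);cv2.imwrite("pics/cb.png",b)
for n,im in(("scene",s),("top",t)):
    h=cv2.cvtColor(im,cv2.COLOR_BGR2HSV)
    m=cv2.inRange(h,(3,170,90),(18,255,255))
    k,_,st,c=cv2.connectedComponentsWithStats(m)
    for i in range(1,k):
        if st[i,4]>15 : print(n,"or",st[i],c[i])
    m=cv2.inRange(h,(100,130,40),(125,255,255))
    k,_,st,c=cv2.connectedComponentsWithStats(m)
    for i in range(1,k):
        if st[i,4]>60 : print(n,"bl",st[i],c[i])
```

```text
scene or [411 232  10  18 128] [415.1796875 239.640625 ]
scene bl [    0     0    99   223 13763] [ 35.07236794 121.71060089]
scene bl [ 33   0  34  53 634] [49.68927445 24.97318612]
scene bl [ 57   0  53   9 263] [76.18250951  2.61977186]
scene bl [119   0  80  13 646] [160.29721362   4.12383901]
scene bl [268   0  14  21 235] [274.87659574   9.23829787]
scene bl [288   0  23   6  77] [295.81818182   1.57142857]
scene bl [509   0  27  44 354] [521.64689266  15.06779661]
scene bl [370  16  86  24 626] [411.38658147  28.28594249]
scene bl [257  31  29  54 619] [276.85783522  53.61712439]
scene bl [456  44  37  11  86] [475.19767442  48.89534884]
scene bl [  92   53  117   66 2446] [133.22894522  88.66843827]
scene bl [ 64  69  33  56 537] [81.04655493 98.00744879]
scene bl [248 120  17  10 109] [255.11009174 124.31192661]
scene bl [ 96 142  17  23 153] [104.80392157 154.73856209]
scene bl [272 171  60  41 692] [303.66618497 189.44508671]
top or [223 229   9  10  46] [226.32608696 233.67391304]
top bl [321 174  64  44 646] [349.1377709  193.82352941]
top bl [496 232  26  26 519] [508.16184971 244.21387283]
```

View pics/ca.png

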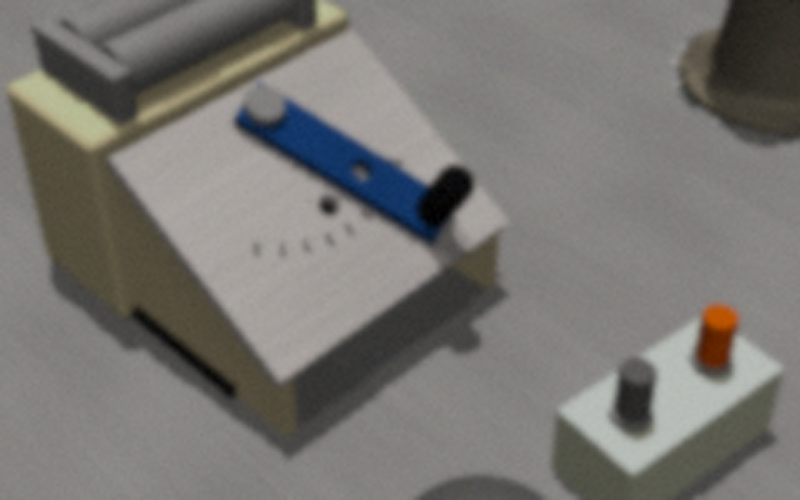

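View pics/cb.png

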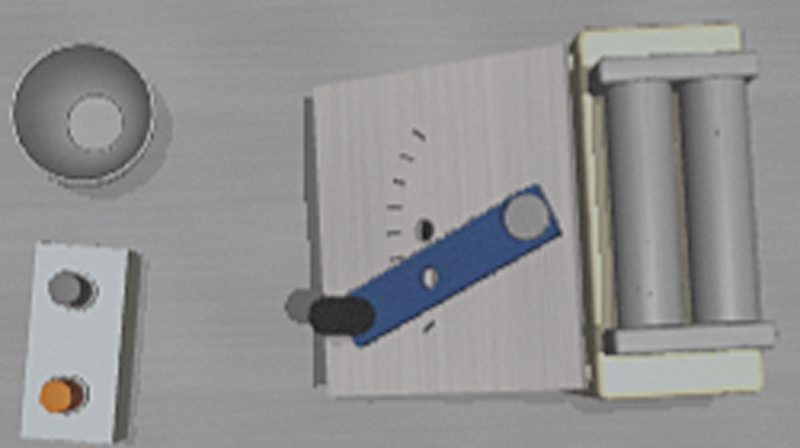

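Run:
```python
from h import *
T=lambda U,V:((U+.5)/3.2-.5+210,(V+.5)/3.2-.5+110)
S=lambda U,V:((U+.5)/3.3333-.5+200,(V+.5)/3.3333-.5+140)
for n,s,t in [("hole",(328,206),(425,231)),("lev",(361,171),(430,278)),("piv",(266,104),(527,216)),("knobtop",(458,180),(324,316)),("orange top",(720,316),(55,396)),("grey top",(638,368),(64,289))]:
    print(n,*[np.round(x,1) for x in tri(S(*s),T(*t))])
print("hole z125",onz("top",T(425,231),125),onz("scene",S(328,206),125))
print("or z122",onz("top",T(55,396),122),onz("scene",S(720,316),122))
print("grey z122",onz("top",T(64,289),122),onz("scene",S(638,368),122))
print("plate up corners?",[tri(a,b) for a,b in [(S(285,381),T(315,92)),(S(505,222),T(328,394))]])
```

```text
hole [595.8 -72.4 123.1] 2.0
lev [555.7 -74.3 137.6] 1.6
piv [ 597.7 -146.8  192.7] 0.6
knobtop [526.3  12.6 161. ] 1.3
orange top [467.8 237.5 122.8] 1.7
grey top [556.2 228.  123.7] 2.0
hole z125 [594.95121271 -71.59874088 125.        ] [597.91283424 -71.43261155 125.        ]
or z122 [467.28914534 238.37608177 122.        ] [467.7652721  236.56359731 122.        ]
grey z122 [555.66370714 229.1691698  122.        ] [555.6373318  226.44647261 122.        ]
plate up corners? [(array([724.57978722,  17.75189235,  73.88140226]), np.float64(0.0981453193555596)), (array([462.13757784,  12.33211241,  76.46485937]), np.float64(3.795625608738533))]
```

```bash
cat >> h.py <<'E'
H=np.array([596.,-72,125]); YAW=-1.55
exh=np.array([np.cos(YAW),np.sin(YAW),0]); ex=exh*np.cos(np.pi/6)+np.array([0,0,.5]); ez=-exh*.5+np.array([0,0,np.cos(np.pi/6)]); ey=np.cross(ez,ex)
def lever(th,r,h): return H+100*ex-r*(np.cos(th)*ex+np.sin(th)*ey)+h*ez
YT=np.pi/2+YAW+np.pi/2
def plan(P,n,yaw=None,cmd=None):
    "rows to take the tool from where it stands (or cmd=(pos,yaw)) to P in n rows"
    o=get_obs(); p=np.array(o["tool_pos"]) if cmd is None else cmd[0]; y0=o["tcp_rot"][2] if cmd is None else cmd[1]
    dy=0 if yaw is None else yaw-y0; w=(np.array(P)-p)/n
    d=[];
    for i in range(n):
        y=y0+dy*i/n; d.append(np.round(R.from_euler('xyz',[np.pi,0,y]).inv().apply(w)/25,2).tolist())
    print("twist/row",round(-np.degrees(dy)/5/n,3))
    for i in range(0,n,5): print(d[i:i+5])
E
python3 - <<'E'
from h import *
for th in(.38,.42,.46): print(th,lever(th,100,13),lever(th,170,73))
print("meas 555.7,-74.3,137.6; 526.3 12.6 161"); print("piv cap",H+100*ex+20*ez)
th=.42
G=lever(th,170,13+40);print(G, YT)
plan([G[0],G[1],215],25,YT)
E
```

```text
0.38 [558.90927409 -72.44921617 139.82509847] [531.15591814  13.28949897 159.28336045]
0.42 [555.25412237 -73.87442738 140.60388323] [524.94216022  10.86663991 160.60729455]
0.46 [551.66682016 -75.42475918 141.45570537] [518.84374646   8.23107586 162.05539219]
meas 555.7,-74.3,137.6; 526.3 12.6 161
piv cap [ 597.59293664 -148.58597617  192.32050808]
[525.1501085    0.86880227 143.28678647] 1.591592653589793
twist/row 0.595
[[-0.81, -0.63, -0.04], [-0.85, -0.59, -0.04], [-0.87, -0.54, -0.04], [-0.9, -0.49, -0.04], [-0.93, -0.45, -0.04]]
[[-0.95, -0.4, -0.04], [-0.97, -0.35, -0.04], [-0.98, -0.3, -0.04], [-1.0, -0.25, -0.04], [-1.01, -0.19, -0.04]]
[[-1.02, -0.14, -0.04], [-1.02, -0.09, -0.04], [-1.03, -0.04, -0.04], [-1.03, 0.02, -0.04], [-1.03, 0.07, -0.04]]
[[-1.02, 0.12, -0.04], [-1.01, 0.18, -0.04], [-1.0, 0.23, -0.04], [-0.99, 0.28, -0.04], [-0.97, 0.33, -0.04]]
[[-0.95, 0.38, -0.04], [-0.93, 0.43, -0.04], [-0.91, 0.48, -0.04], [-0.88, 0.53, -0.04], [-0.86, 0.57, -0.04]]
```

Call:
{"api": "arm_command", "payload": {"gripper": [80,80,80,80,80], "dp": [[-0.81,-0.63,-0.04],[-0.85,-0.59,-0.04],[-0.87,-0.54,-0.04],[-0.9,-0.49,-0.04],[-0.93,-0.45,-0.04]], "twist": [0.6,0.6,0.6,0.6,0.6]}}

```text
time: 0.72
tool_pos: [209.9, 406.0, 194.0]
tcp_rot: [-3.141, -0.0, 2.626]
contact_force: [0.0, -0.5, 0.3]
grip_width: 79.7
finger_force: 0.0
```

Call:
{"api": "arm_command", "payload": {"gripper": [80,80,80,80,80], "dp": [[-0.95,-0.4,-0.04],[-0.97,-0.35,-0.04],[-0.98,-0.3,-0.04],[-1,-0.25,-0.04],[-1,-0.19,-0.04]], "twist": [0.6,0.6,0.6,0.6,0.6]}}

```text
time: 1.35
tool_pos: [288.3, 304.4, 199.0]
tcp_rot: [-3.141, -0.0, 2.364]
contact_force: [0.0, 0.3, 0.3]
grip_width: 80.3
finger_force: 0.0
```

Call:
{"api": "arm_command", "payload": {"gripper": [80,80,80,80,80], "dp": [[-1,-0.14,-0.04],[-1,-0.09,-0.04],[-1,-0.04,-0.04],[-1,0.02,-0.04],[-1,0.07,-0.04]], "twist": [0.6,0.6,0.6,0.6,0.6]}}

```text
time: 1.98
tool_pos: [364.7, 205.0, 204.0]
tcp_rot: [-3.141, -0.0, 2.103]
contact_force: [0.1, 0.4, 0.0]
grip_width: 79.8
finger_force: 0.0
```

Call:
{"api": "arm_command", "payload": {"gripper": [80,80,80,80,80], "dp": [[-1,0.12,-0.04],[-1,0.18,-0.04],[-1,0.23,-0.04],[-0.99,0.28,-0.04],[-0.97,0.33,-0.04]], "twist": [0.6,0.6,0.6,0.6,0.6]}}

```text
time: 2.6
tool_pos: [442.3, 103.8, 208.9]
tcp_rot: [-3.141, -0.0, 1.841]
contact_force: [-0.2, 0.8, -0.2]
grip_width: 79.8
finger_force: 0.0
```

Run:
```python
from h import *
G=lever(.415,170,53); print(G); plan([G[0],G[1],210],5,YT)
```

```text
[525.92072251   1.18337474 143.11445916]
twist/row 0.571
[[-0.97, 0.43, -0.01], [-0.95, 0.47, -0.01], [-0.92, 0.52, -0.01], [-0.9, 0.57, -0.01], [-0.87, 0.61, -0.01]]
```

Call:
{"api": "arm_command", "payload": {"gripper": [80,80,80,80,80], "dp": [[-0.97,0.43,-0.01],[-0.95,0.47,-0.01],[-0.92,0.52,-0.01],[-0.9,0.57,-0.01],[-0.87,0.61,-0.01]], "twist": [0.57,0.57,0.57,0.57,0.57]}}

```text
time: 3.22
tool_pos: [526.3, 1.2, 210.0]
tcp_rot: [-3.141, -0.0, 1.592]
contact_force: [-0.7, 0.7, 1.3]
grip_width: 79.8
finger_force: 0.0
```

Call:
{"api": "arm_command", "payload": {"gripper": [80,80,80,80,80], "dp": [[0,0,0.8],[0,0,0.8],[0,0,0.8],[0,0,0.7],[0,0,0.34]], "twist": [0,0,0,0,0]}}

```text
time: 3.85
tool_pos: [525.3, 2.0, 123.2]
tcp_rot: [-3.139, -0.0, 1.594]
contact_force: [0.7, 0.4, -0.0]
grip_width: 79.7
finger_force: 0.0
```

Call:
{"api": "arm_command", "payload": {"gripper": [30,20,20,20,20], "dp": [[0,0,0],[0,0,0],[0,0,0],[0,0,0],[0,0,0]], "twist": [0,0,0,0,0]}}

```text
time: 4.47
tool_pos: [526.2, 1.9, 124.7]
tcp_rot: [3.141, -0.0, 1.594]
contact_force: [-0.7, 0.5, 0.1]
grip_width: 35.0
finger_force: 0.0
```

Run:
```python
from h import *
o=get_obs(); p=o["tool_pos"]; print(p,o["grip_width"],o["finger_force"],o["contact_force"])
q=p+[0,0,19]
c=[lever(a,170,53) for a in np.linspace(.415,0,11)]
Y=o["tcp_rot"][2];M=R.from_euler('xyz',[np.pi,0,Y])
print(np.round([M.inv().apply(c[i+1]-c[i])/25 for i in range(10)],2).tolist(), c[-1]-[0,0,19])
```

```text
[526.17626522   1.91052962 124.67747541] 35.017275191795655 0.0 [-0.69307197  0.50178292  0.0574439 ]
[[0.09, 0.26, 0.05], [0.08, 0.26, 0.05], [0.07, 0.27, 0.04], [0.06, 0.27, 0.04], [0.05, 0.27, 0.03], [0.04, 0.28, 0.03], [0.03, 0.28, 0.02], [0.02, 0.28, 0.01], [0.01, 0.28, 0.01], [0.0, 0.28, 0.0]] [594.18831762  15.10293942 116.8993464 ]
```

Not yet closed fully; one more close, then swing.

Call:
{"api": "arm_command", "payload": {"gripper": [20,20,20,20,20], "dp": [[0,0,0],[0,0,0],[0,0,0],[0,0,0],[0,0,0]], "twist": [0,0,0,0,0]}}

```text
time: 5.1
tool_pos: [527.8, 2.0, 126.5]
tcp_rot: [3.137, 0.0, 1.594]
contact_force: [1.2, 2.0, 10.8]
grip_width: 20.1
finger_force: 9.5
```

Call:
{"api": "arm_command", "payload": {"gripper": [20,20,20,20,20], "dp": [[0.09,0.26,0.05],[0.08,0.26,0.05],[0.07,0.27,0.04],[0.06,0.27,0.04],[0.05,0.27,0.03]], "twist": [0,0,0,0,0]}}

```text
time: 5.72
tool_pos: [561.2, 10.6, 121.6]
tcp_rot: [3.136, 0.002, 1.594]
contact_force: [-0.5, -4.5, 12.4]
grip_width: 19.9
finger_force: 6.3
```

Call:
{"api": "arm_command", "payload": {"gripper": [20,20,20,20,20], "dp": [[0.04,0.28,0.03],[0.03,0.28,0.02],[0.02,0.28,0.01],[0.01,0.28,0.01],[0,0.28,0]], "twist": [0,0,0,0,0]}}

```text
time: 6.35
tool_pos: [595.9, 12.5, 120.5]
tcp_rot: [3.137, 0.004, 1.593]
contact_force: [-2.8, -8.3, 15.8]
grip_width: 19.9
finger_force: 7.0
```

Run:
```python
from h import *
o=get_obs(); print(o["tool_pos"],o["grip_width"],o["finger_force"],o["contact_force"],o["tcp_rot"])
a=snap("top","t1.png")
c=lambda im,u,v:cv2.resize(im[v-30:v+30,u-50:u+50],(600,360),interpolation=cv2.INTER_CUBIC)
s=snap("scene","s1.png"); cv2.imwrite("pics/c1.png",np.vstack([np.clip(c(a,345,180)*1.5,0,255),c(s,300,195)])[...,::-1][60:660])
for i in(0,): print(proj("top",[H,lever(0,100,13)]),proj("scene",[H,lever(0,100,13)]))
```

```text
[595.89521186  12.5025242  120.49985033] 19.85284412808381 7.022343319131323 [-2.79124042 -8.29786993 15.81275607] [3.13650662 0.00372392 1.59340987]
[[342.60756299 181.44543328]
 [340.37277963 181.14675389]] [[298.42525005 201.05376659]
 [299.81474292 199.01415518]][ WARN:0@4.629] global loadsave.cpp:1063 imwrite_ Unsupported depth image for selected encoder is fallbacked to CV_8U.
```

View pics/c1.png

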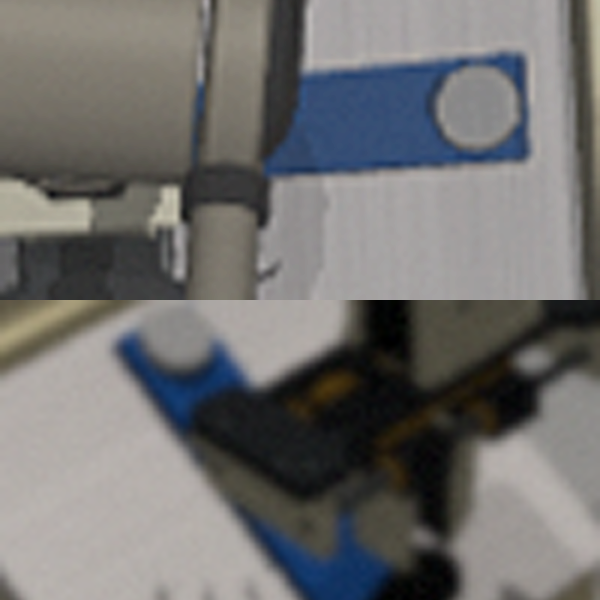

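Run:
```python
from h import *
for n in("top","scene"):
  for th in(-.05,0,.05,.1):
    a,b=proj(n,[lever(th,70,13),lever(th,0,13)]); d=b-a; print(n,th,np.degrees(np.arctan2(d[1],d[0])))
def edge(f,n,box):
    im=cv2.imread("pics/"+f);h=cv2.cvtColor(im,cv2.COLOR_BGR2HSV)
    m=cv2.inRange(h,(100,130,40),(125,255,255));x0,y0,x1,y1=box
    m=m[y0:y1,x0:x1]
    for nm,f in(("first",lambda c:c[0]),("last",lambda c:c[-1])):
        P=[(x,f(np.flatnonzero(m[:,x]))) for x in range(m.shape[1]) if m[:,x].any()]
        vx,vy,_,_=cv2.fitLine(np.array(P,np.float32),cv2.DIST_HUBER,0,.01,.01).ravel();print(n,nm,np.degrees(np.arctan2(vy,vx)),len(P))
edge("t1.png","top",(347,150,380,220)); edge("s1.png","scene",(272,165,345,260))
```

```text
top -0.05 -2.8629661721085293
top 0 -5.903524192654062
top 0.05 -8.928955831179637
top 0.1 -11.937639488026633
scene -0.05 -125.83146725219757
scene 0 -128.39040531304926
scene 0.05 -130.91149464566092
scene 0.1 -133.39835088199624
top first -4.9668736 33
top last -3.4059336 33
scene first 49.055267 40
scene last 53.783596 40
```

Call:
{"api": "arm_command", "payload": {"gripper": [50,70,70,70,70], "dp": [[0,0,0],[0,0,0],[0,0,0],[0,0,-0.5],[0,0,-1]], "twist": [0,0,0,0,0]}}

```text
time: 7.08
tool_pos: [593.0, 15.0, 154.5]
tcp_rot: [-3.138, -0.001, 1.594]
contact_force: [0.9, 0.2, 0.6]
grip_width: 65.7
finger_force: 0.0
```

Call:
{"api": "arm_command", "payload": {"gripper": [70,70,70,70,70], "dp": [[0,0,-1],[0,-0.5,-1],[1,-1,0],[1,-1,0],[1,-1,0]], "twist": [0,0,0,0,0]}}

```text
time: 7.7
tool_pos: [503.7, 88.6, 205.1]
tcp_rot: [-3.141, -0.0, 1.594]
contact_force: [-0.4, 0.5, 0.3]
grip_width: 69.8
finger_force: 0.0
```

Call:
{"api": "arm_command", "payload": {"gripper": [70,70,70,70,70], "dp": [[1,-1,0],[1,-0.5,0],[1,0,0],[1,0,0],[1,0,0]], "twist": [0,0,0,0,0]}}

```text
time: 8.32
tool_pos: [464.0, 212.8, 205.2]
tcp_rot: [-3.141, -0.0, 1.594]
contact_force: [-1.0, 0.8, -0.2]
grip_width: 70.0
finger_force: 0.0
```

Run:
```python
from h import *
o=get_obs(); print(o["tool_pos"],o["grip_width"],o["contact_force"],o["tcp_rot"])
a=snap("top","t2.png")
c=lambda im,u,v:cv2.resize(im[v-30:v+30,u-50:u+50],(600,360),interpolation=cv2.INTER_CUBIC).astype(float)
s=snap("scene","s2.png"); cv2.imwrite("pics/c2.png",np.clip(np.vstack([c(a,345,180)*1.5,c(s,300,195)])[...,::-1],0,255).astype(np.uint8)[60:660])
```

```text
[464.04944501 212.82117509 205.15137256] 70.03058001762882 [-0.96391328  0.77948923 -0.19437626] [-3.14106299e+00 -2.43636603e-04  1.59420792e+00]
```

View pics/c2.png

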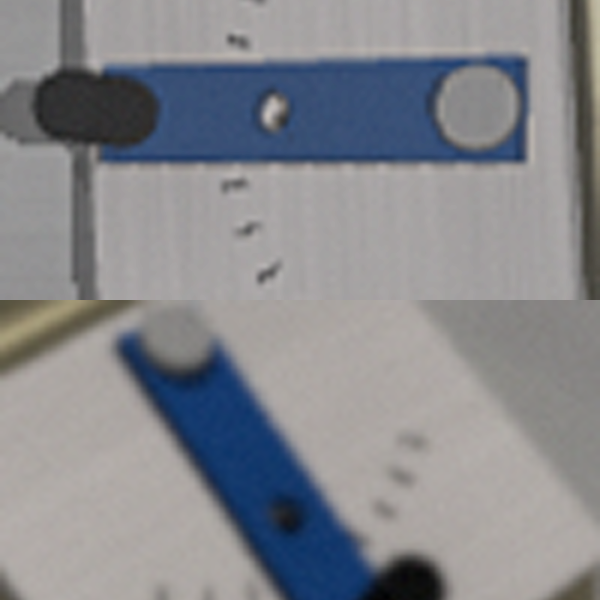

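Run:
```python
from h import *
for n,f,b in(("top","t2.png",(285,160,340,200)),("scene","s2.png",(290,180,350,240))):
    im=cv2.imread("pics/"+f)[b[1]:b[3],b[0]:b[2]]; m=(im.max(2)<(50 if n=="top" else 40)).astype(np.uint8)
    k,_,st,c=cv2.connectedComponentsWithStats(m); i=1+np.argmax(st[1:,4]); print(n,st[i]+[b[0],b[1],0,0,0],c[i]+b[:2])
    for th in(-.085,): print(proj(n,[lever(th,170,h) for h in(13,43,73)]).round(1).tolist())
s=cv2.imread("pics/s2.png")[165:265,260:380];t=np.clip(cv2.imread("pics/t2.png")[140:220,280:380].astype(float)*1.6,0,255).astype(np.uint8)
s1=cv2.imread("pics/s1.png")[165:265,260:380]
cv2.imwrite("pics/c3.png",np.hstack([cv2.resize(x,(400,400),interpolation=cv2.INTER_CUBIC) for x in(s,s1)]))
```

```text
top [300 171  21  14 215] [310.30697674 177.6744186 ]
[[317.4, 178.2], [311.6, 177.4], [305.5, 176.6]]
scene [308 209  15  17 167] [314.91017964 216.86826347]
[[311.3, 220.8], [315.0, 216.4], [318.8, 211.7]]
```

View pics/c3.png

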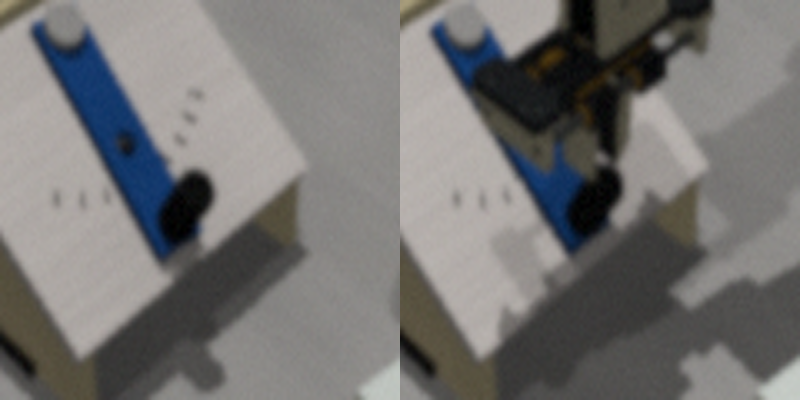

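Run:
```python
from h import *
def mk(f,n,P,sz,yaw,w):
    im=cv2.imread("pics/"+f); d=np.array([np.sin(yaw),-np.cos(yaw),0])
    c=proj(n,P)[0]; x,y=int(c[0]),int(c[1]); k=400/(2*sz)
    x=min(max(x,sz),640-sz);y=min(max(y,sz),400-sz)
    o=cv2.resize(im[y-sz:y+sz,x-sz:x+sz],(400,400),interpolation=cv2.INTER_CUBIC)
    for q,col in((P,(0,255,0)),(P+d*w/2,(0,0,255)),(P-d*w/2,(255,0,255)),(P+[0,0,19],(0,255,255))):
        u=(proj(n,q)[0]-[x-sz,y-sz]+.5)*k; cv2.circle(o,(int(u[0]),int(u[1])),4,col,1)
    return o
A=np.array([464.05,212.8,205.2]);B=np.array([595.9,12.5,120.5])
cv2.imwrite("pics/c4.png",np.hstack([mk("s2.png","scene",A,50,1.594,70),mk("s1.png","scene",B,40,1.594,20)]))
```

```text
(no output)
```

View pics/c4.png

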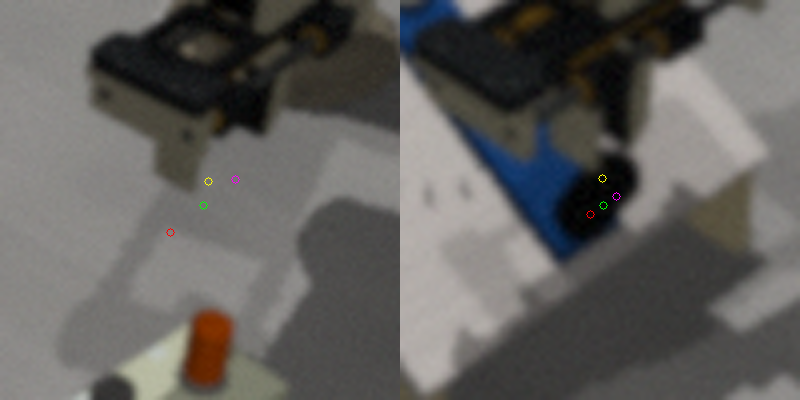

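Run:
```python
from h import *
A=np.array([464.05,212.8,205.2]); out=[]
for n,f in(("top","t2.png"),("scene","s2.png")):
    im=cv2.imread("pics/"+f); x,y=proj(n,A)[0].astype(int); y-=10 if n=="scene" else 0
    o=cv2.resize(im[y-40:y+40,x-30:x+30],(400,533),interpolation=cv2.INTER_CUBIC); o=np.clip(o*(2.2 if n=="top" else 1.8),0,255).astype(np.uint8)
    for q,col in((A,(0,255,0)),(A+[35,0,0],(0,0,255)),(A-[35,0,0],(255,0,255))):
        u=(proj(n,q)[0]-[x-30,y-40]+.5)*6.667; cv2.circle(o,(int(u[0]),int(u[1])),4,col,1)
    out.append(o); print(n,x-30,y-40)
cv2.imwrite("pics/c5.png",np.hstack(out))
```

```text
top 198 195
scene 383 154
```

View pics/c5.png

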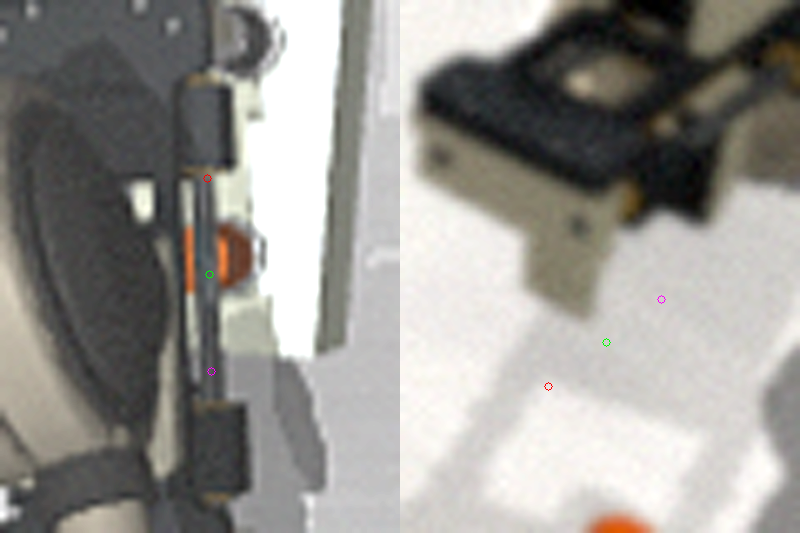

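Run:
```python
from h import *
for x in(499,518):
  for uv in((127,290),(185,320),(156,305)):
    p,v=ray("scene",(383+uv[0]/6.667-.5,154+uv[1]/6.667-.5)); print(x,uv,(p+v*(x-p[0])/v[0]).round(1))
for z in(205,240,280): print(z,onz("top",(198+208/6.667,195+286/6.667),z).round(1))
# shadows/pixel size check of orange pin & reported vs FK
o=get_obs();print(o["joint_positions"])
```

```text
499 (127, 290) [499.  197.6 241.4]
499 (185, 320) [499.  222.6 242.4]
499 (156, 305) [499.  210.2 241.9]
518 (127, 290) [518.  209.2 259.2]
518 (185, 320) [518.  233.5 260.1]
518 (156, 305) [518.  221.5 259.7]
205 [458.7 212.4 205. ]
240 [460.2 204.  240. ]
280 [461.9 194.3 280. ]
[2.80992291e-01 3.03765534e-01 1.53508595e+00 9.33847161e-04
 1.30314493e+00 2.55005845e-01]
```

Call:
{"api": "arm_command", "payload": {"gripper": [60,60,60,60,60], "dp": [[1,0.16,0],[0,0,1],[0,0,1],[0,0,1],[0,0,1]], "twist": [0,0,0,0,0]}}

```text
time: 9.05
tool_pos: [467.8, 236.2, 104.3]
tcp_rot: [-3.141, 0.0, 1.594]
contact_force: [-0.0, 0.5, -0.5]
grip_width: 59.9
finger_force: 0.0
```

Call:
{"api": "arm_command", "payload": {"gripper": [60,60,60,60,60], "dp": [[0,0,0.6],[0,0,0.4],[0,0,0],[0,0,0],[0,0,0]], "twist": [0,0,0,0,0]}}

```text
time: 9.68
tool_pos: [468.3, 237.1, 80.7]
tcp_rot: [3.14, -0.001, 1.594]
contact_force: [0.3, 0.5, 1.2]
grip_width: 60.3
finger_force: 0.0
```

Run:
```python
from h import *
o=get_obs(); P=np.array(o["tool_pos"]);print(P,o["contact_force"])
out=[]
for n in("top","scene"):
    im=snap(n,n+"5.png")[...,::-1]; x,y=proj(n,[467.5,237.5,99])[0].astype(int)
    o=cv2.resize(im[y-40:y+40,x-30:x+30],(400,533),interpolation=cv2.INTER_CUBIC); o=np.clip(o*(1.8),0,255).astype(np.uint8)
    for q,col in((P+[0,0,38],(0,255,0)),(P+[30,0,38],(0,0,255)),(P+[-30,0,38],(255,0,255))):
        u=(proj(n,q)[0]-[x-30,y-40]+.5)*6.667; cv2.circle(o,(int(u[0]),int(u[1])),4,col,1)
    out.append(o)
cv2.imwrite("pics/c6.png",np.hstack(out))
```

```text
[468.34600782 237.07684831  80.68777338] [0.32077153 0.48742766 1.22404993]
```

View pics/c6.png

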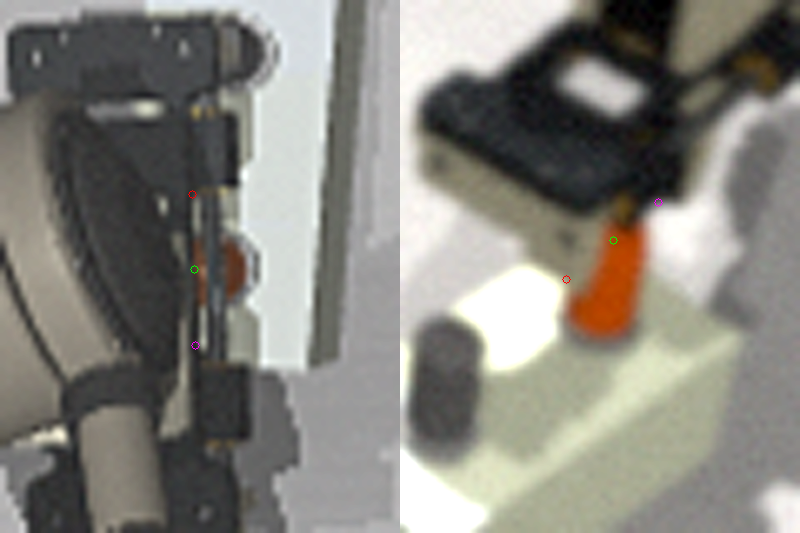

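Call:
{"api": "arm_command", "payload": {"gripper": [60,60,60,60,60], "dp": [[0,0,0.7],[0,0,0.6],[0,0,0.2],[0,0,0],[0,0,0]], "twist": [0,0,0,0,0]}}

```text
time: 10.4
tool_pos: [468.3, 237.0, 42.9]
tcp_rot: [3.141, -0.0, 1.594]
contact_force: [0.1, 0.7, -0.2]
grip_width: 60.3
finger_force: 0.0
```

Call:
{"api": "arm_command", "payload": {"gripper": [60,60,60,60,60], "dp": [[0,0,0.1],[0,0,0],[0,0,0.1],[0,0,0],[0,0,0]], "twist": [0,0,0,0,0]}}

```text
time: 11.02
tool_pos: [467.9, 236.9, 37.5]
tcp_rot: [3.142, -0.0, 1.594]
contact_force: [0.9, -0.1, 0.1]
grip_width: 59.6
finger_force: 0.0
```

Call:
{"api": "arm_command", "payload": {"gripper": [60,60,60,60,60], "dp": [[0,0,0.08],[0,0,0],[0,0,0.08],[0,0,0],[0,0,0]], "twist": [0,0,0,0,0]}}

```text
time: 11.65
tool_pos: [467.9, 236.9, 33.5]
tcp_rot: [3.142, -0.0, 1.594]
contact_force: [0.9, -0.5, -0.5]
grip_width: 59.9
finger_force: 0.0
```

Call:
{"api": "arm_command", "payload": {"gripper": [60,60,60,60,60], "dp": [[0,0,0.08],[0,0,0],[0,0,0.08],[0,0,0],[0,0,0]], "twist": [0,0,0,0,0]}}

```text
time: 12.28
tool_pos: [468.2, 237.0, 32.6]
tcp_rot: [3.14, -0.001, 1.594]
contact_force: [-8.1, -3.0, 27.5]
grip_width: 59.9
finger_force: 13.9
```

```bash
cat >> h.py <<'E'
D=np.array([0,0,37.3])
E
python3 - <<'E'
from h import *
G=lever(-.085,170,53)-[0,0,19]-D; print(G,lever(0,170,53)-[0,0,19]-D)
o=get_obs(); p=o["tool_pos"]
plan([G[0],G[1],170],10,None,(np.array([p[0],p[1],170]),o["tcp_rot"][2]))
E
```

```text
[608.62885588  14.8716502   79.90622407] [594.18831762  15.10293942  79.5993464 ]
twist/row -0.0
[[-0.9, 0.54, 0.0], [-0.9, 0.54, 0.0], [-0.9, 0.54, 0.0], [-0.9, 0.54, 0.0], [-0.9, 0.54, 0.0]]
[[-0.9, 0.54, 0.0], [-0.9, 0.54, 0.0], [-0.9, 0.54, 0.0], [-0.9, 0.54, 0.0], [-0.9, 0.54, 0.0]]
```

Call:
{"api": "arm_command", "payload": {"gripper": [60,60,60,60,60], "dp": [[0,0,-0.5],[0,0,-1],[0,0,-1],[0,0,-1],[0,0,-1]], "twist": [0,0,0,0,0]}}

```text
time: 12.9
tool_pos: [467.9, 236.9, 142.8]
tcp_rot: [3.142, -0.0, 1.594]
contact_force: [0.0, -0.1, 0.8]
grip_width: 60.4
finger_force: 0.0
```

Call:
{"api": "arm_command", "payload": {"gripper": [70,70,70,70,70], "dp": [[-0.9,0.54,-0.2],[-0.9,0.54,0],[-0.9,0.54,0],[-0.9,0.54,0],[-0.9,0.54,0]], "twist": [0,0,0,0,0]}}

```text
time: 13.52
tool_pos: [538.4, 125.2, 147.0]
tcp_rot: [-3.142, -0.0, 1.594]
contact_force: [-0.5, -0.1, 0.2]
grip_width: 70.1
finger_force: 0.0
```

Call:
{"api": "arm_command", "payload": {"gripper": [70,70,70,70,70], "dp": [[-0.9,0.54,0],[-0.9,0.54,0],[-0.9,0.54,0],[-0.9,0.54,0],[-0.9,0.54,0]], "twist": [0,0,0,0,0]}}

```text
time: 14.15
tool_pos: [608.7, 14.0, 146.9]
tcp_rot: [-3.142, -0.0, 1.594]
contact_force: [-0.4, 0.2, 0.4]
grip_width: 69.8
finger_force: 0.0
```

Call:
{"api": "arm_command", "payload": {"gripper": [70,70,70,70,70], "dp": [[0,0,0.7],[0,0,0.7],[0,0,0.7],[0,0,0.6],[0,0,0]], "twist": [0,0,0,0,0]}}

```text
time: 14.78
tool_pos: [607.3, 15.0, 78.2]
tcp_rot: [-3.139, -0.0, 1.594]
contact_force: [-0.8, 0.4, 0.3]
grip_width: 69.8
finger_force: 0.0
```

Call:
{"api": "arm_command", "payload": {"gripper": [40,28,28,28,28], "dp": [[0,0,0],[0,0,0],[0,0,0],[0,0,0],[0,0,0]], "twist": [0,0,0,0,0]}}

```text
time: 15.4
tool_pos: [608.3, 15.1, 79.7]
tcp_rot: [3.141, -0.0, 1.594]
contact_force: [1.7, 0.6, 0.5]
grip_width: 31.6
finger_force: 30.0
```

Call:
{"api": "arm_command", "payload": {"gripper": [28,28,28,28,28], "dp": [[0,-0.19,0],[0,-0.19,0],[0,-0.19,0],[0,0,0],[0,0,0]], "twist": [0,0,0,0,0]}}

```text
time: 16.02
tool_pos: [593.2, 16.4, 78.9]
tcp_rot: [-3.141, -0.002, 1.595]
contact_force: [2.4, 6.7, -1.9]
grip_width: 31.2
finger_force: 30.0
```

Run:
```python
from h import *
o=get_obs(); print(o["tool_pos"],o["grip_width"],o["contact_force"], lever(0,170,53)-[0,0,19]-D)
```

```text
[593.24845446  16.36366178  78.91954347] 31.24887958701893 [ 2.36802511  6.68938243 -1.9286453 ] [594.18831762  15.10293942  79.5993464 ]
```

Call:
{"api": "arm_command", "payload": {"gripper": [50,70,70,70,70], "dp": [[0,0,0],[0,0,0],[0,0,-0.7],[0,0,-1],[0,0,-1]], "twist": [0,0,0,0,0]}}

```text
time: 16.65
tool_pos: [593.6, 14.4, 147.7]
tcp_rot: [-3.141, 0.0, 1.593]
contact_force: [0.8, 0.2, 1.0]
grip_width: 69.5
finger_force: 0.0
```

Call:
{"api": "arm_command", "payload": {"gripper": [70,70,70,60,60], "dp": [[0.9,-0.48,0],[0.9,-0.48,0],[0.9,-0.48,0],[0.9,-0.48,0],[0.9,-0.48,0]], "twist": [0,0,0,0,0]}}

```text
time: 17.27
tool_pos: [529.0, 127.4, 145.8]
tcp_rot: [-3.139, -0.0, 1.594]
contact_force: [1.0, 0.0, -0.2]
grip_width: 60.2
finger_force: 0.0
```

Call:
{"api": "arm_command", "payload": {"gripper": [60,60,60,60,60], "dp": [[0.9,-0.48,0],[0.9,-0.48,0],[0.9,-0.48,0],[0.9,-0.48,0],[0.9,-0.48,0]], "twist": [0,0,0,0,0]}}

```text
time: 17.9
tool_pos: [466.3, 238.0, 145.8]
tcp_rot: [-3.139, 0.0, 1.594]
contact_force: [-0.3, -0.4, -0.1]
grip_width: 60.2
finger_force: 0.0
```

Run:
```python
from h import *
o=get_obs(); print(o["tool_pos"],o["grip_width"])
t=snap("top","t7.png")[...,::-1].copy(); s=snap("scene","s7.png")[...,::-1].copy()
for n,im in(("top",t),("scene",s)):
    h=cv2.cvtColor(im,cv2.COLOR_BGR2HSV); m=cv2.inRange(h,(100,130,40),(125,255,255)); e=proj(n,[lever(0,100,13),H])
    x,y=e[0].astype(int); q=m[y-50:y+50,x-50:x+50]
    k,l,st,c=cv2.connectedComponentsWithStats(q); i=1+np.argmax(st[1:,4]); b=(l==i).astype(np.uint8)
    cs,_h=cv2.findContours(b,cv2.RETR_CCOMP,cv2.CHAIN_APPROX_NONE); print(n,"exp",e.tolist())
    inner=[cv2.boundingRect(a) for a,hh in zip(cs,_h[0]) if hh[3]>=0]; print("inner",[(r[0]+r[2]/2-.5+x-50,r[1]+r[3]/2-.5+y-50,r[2],r[3]) for r in inner])
    # bar sides by minAreaRect axis
    g=np.float32([[u+x-50,v+y-50] for v,u in zip(*np.nonzero(b))]); vx,vy,_,_=cv2.fitLine(g,cv2.DIST_L2,0,.01,.01).ravel()
    a=proj(n,[lever(0,150,13),lever(0,20,13)]); d=a[1]-a[0]; print("bar angle",np.degrees(np.arctan2(vy,vx)),"exp",np.degrees(np.arctan2(d[1],d[0])))
    print(np.round(im[y-4:y+5,x-4:x+5].mean(2)).astype(int))
```

```text
[466.34739805 238.0262735  145.82280471] 60.18110305766123
top exp [[340.372779630307, 181.14675389356512], [342.6075629928336, 181.44543328005585]]
inner [(np.float64(336.0), np.float64(189.0), 3, 3), (np.float64(331.0), np.float64(189.0), 3, 3), (np.float64(328.0), np.float64(189.0), 3, 3), (np.float64(332.0), np.float64(188.0), 3, 3), (np.float64(329.0), np.float64(188.0), 3, 3), (np.float64(326.0), np.float64(188.0), 3, 3), (np.float64(323.0), np.float64(188.0), 3, 3), (np.float64(350.0), np.float64(187.0), 3, 3), (np.float64(344.0), np.float64(187.0), 3, 3), (np.float64(333.0), np.float64(187.0), 3, 3), (np.float64(360.0), np.float64(186.0), 3, 3), (np.float64(349.0), np.float64(186.0), 3, 3), (np.float64(330.0), np.float64(186.0), 5, 3), (np.float64(324.0), np.float64(186.0), 3, 3), (np.float64(367.0), np.float64(185.0), 3, 3), (np.float64(357.0), np.float64(185.0), 3, 3), (np.float64(350.0), np.float64(185.0), 3, 3), (np.float64(346.5), np.float64(185.5), 4, 4), (np.float64(344.0), np.float64(185.0), 3, 3), (np.float64(335.5), np.float64(186.5), 6, 6), (np.float64(323.0), np.f
[... 1701 characters left out ...]
55]
 [ 58  54  46  65  82  55  32  52  57]
 [ 55  49  50  81  92  51  26  45  57]
 [ 57  47  62 105  90  47  27  45  57]
 [ 57  49  56  95  87  53  29  52  58]
 [ 56  53  46  73  93  56  46  56  55]
 [ 57  55  50  56  78  53  55  56  57]]
scene exp [[299.8147429206134, 199.01415518261626], [298.42525005029734, 201.05376659017574]]
inner [(np.float64(300.0), np.float64(199.0), 7, 7)]
bar angle 51.523113 exp -128.38742363362388
[[60 59 58 52 54 59 58 58 62]
 [60 57 54 50 43 46 47 52 56]
 [56 53 52 46 46 40 40 47 54]
 [63 57 59 54 56 49 44 44 53]
 [61 61 58 64 66 63 59 48 50]
 [58 62 63 66 68 69 71 60 54]
 [60 60 60 64 66 68 73 68 62]
 [54 57 58 60 62 67 68 65 62]
 [49 52 57 60 58 62 62 62 61]]
```

Call:
{"api": "arm_command", "payload": {"gripper": [60,60,60,60,60], "dp": [[0,0.04,1],[0,0,1],[0,0,1],[0,0,0.7],[0,0,0.26]], "twist": [0,0,0,0,0]}}

```text
time: 18.62
tool_pos: [468.4, 236.3, 46.5]
tcp_rot: [-3.139, 0.001, 1.594]
contact_force: [0.1, -0.6, 0.3]
grip_width: 60.2
finger_force: 0.0
```

Call:
{"api": "arm_command", "payload": {"gripper": [60,40,24,24,24], "dp": [[0,0,0],[0,0,0],[0,0,0],[0,0,0],[0,0,0]], "twist": [0,0,0,0,0]}}

```text
time: 19.25
tool_pos: [469.6, 236.9, 48.2]
tcp_rot: [3.141, -0.0, 1.594]
contact_force: [-0.6, -0.0, 1.7]
grip_width: 27.2
finger_force: 30.0
```

Call:
{"api": "arm_command", "payload": {"gripper": [24,24,24,24,24], "dp": [[0,0,0],[0,0,0],[0,0,0],[0,0,0],[0,0,-0.1]], "twist": [0,0,0,0,0]}}

```text
time: 19.88
tool_pos: [469.5, 236.8, 50.1]
tcp_rot: [-3.141, 0.0, 1.594]
contact_force: [-0.8, 0.0, -1.0]
grip_width: 27.3
finger_force: 30.0
```

Call:
{"api": "arm_command", "payload": {"gripper": [24,24,24,24,24], "dp": [[0,0,-0.4],[0,0,-0.6],[0,0,-0.6],[0,0,-0.24],[0,0,0]], "twist": [0,0,0,0,0]}}

```text
time: 20.5
tool_pos: [470.0, 237.0, 97.2]
tcp_rot: [3.14, -0.0, 1.594]
contact_force: [0.4, 0.4, -0.8]
grip_width: 27.3
finger_force: 30.0
```

Run:
```python
from h import *
o=get_obs(); print(o["tool_pos"],o["grip_width"],o["contact_force"])
f=lambda p:np.array([2.1+82.5*np.sin(p)+7.4*(1-np.cos(p)),82.5*(1-np.cos(p))-7.4*np.sin(p)])
a=[np.zeros(2)]+[f(np.radians(x)) for x in np.linspace(0,31,11)]; print((np.diff(a,axis=0)/25).round(2).tolist())
```

```text
[470.01210617 237.03920281  97.15817201] 27.258407440552727 [ 0.43763593  0.38208643 -0.8017454 ]
[[0.08, 0.0], [0.18, -0.01], [0.18, -0.0], [0.18, 0.01], [0.18, 0.02], [0.18, 0.03], [0.18, 0.04], [0.17, 0.05], [0.17, 0.06], [0.17, 0.06], [0.16, 0.07]]
```

Call:
{"api": "arm_command", "payload": {"gripper": [24,24,24,24,24], "dp": [[0.08,0,0.04],[0.18,0,0],[0.18,0,0],[0.18,0,0.01],[0.18,0,0.02]], "twist": [0,0,0,0,0]}}

```text
time: 21.12
tool_pos: [469.0, 256.2, 94.5]
tcp_rot: [-3.141, 0.002, 1.594]
contact_force: [-0.3, -4.6, 2.4]
grip_width: 27.6
finger_force: 30.0
```

Call:
{"api": "arm_command", "payload": {"gripper": [24,24,24,24,24], "dp": [[0.18,0,0.03],[0.18,0,0.04],[0.17,0,0.05],[0.17,0,0.06],[0,0,0]], "twist": [0,0,0,0,0]}}

```text
time: 21.75
tool_pos: [468.7, 275.1, 90.3]
tcp_rot: [3.141, -0.001, 1.594]
contact_force: [-1.4, -2.0, 3.3]
grip_width: 27.3
finger_force: 30.0
```

Call:
{"api": "arm_command", "payload": {"gripper": [24,24,24,24,24], "dp": [[0.17,0,0.06],[0.16,0,0.07],[0,0,0],[0,0,0],[0,0,0]], "twist": [0,0,0,0,0]}}

```text
time: 22.38
tool_pos: [468.7, 282.8, 87.0]
tcp_rot: [3.141, -0.0, 1.594]
contact_force: [-1.0, -0.8, 3.6]
grip_width: 27.3
finger_force: 30.0
```

```bash
cat >> h.py <<'E'
def tgt(a): return H+ez*(a+94.5)-[0,0,19]-D
E
python3 - <<'E'
from h import *
o=get_obs(); p=o["tool_pos"]; y=o["tcp_rot"][2]; print(p,tgt(43))
q=np.array([p[0],p[1],215.]); print("up",(215-p[2])/25); t=tgt(43); plan([t[0],t[1],215],15,None,(q,y))
M=R.from_euler('xyz',[np.pi,0,y]).inv(); print("ez tool",M.apply(-ez), t)
E
```

```text
[468.67668038 282.7888057   87.01811571] [594.57035559  -3.26486621 187.77849302]
up 5.1192753717528605
twist/row -0.0
[[-0.77, 0.32, 0.0], [-0.77, 0.32, 0.0], [-0.77, 0.32, 0.0], [-0.77, 0.32, 0.0], [-0.77, 0.32, 0.0]]
[[-0.77, 0.32, 0.0], [-0.77, 0.32, 0.0], [-0.77, 0.32, 0.0], [-0.77, 0.32, 0.0], [-0.77, 0.32, 0.0]]
[[-0.77, 0.32, 0.0], [-0.77, 0.32, 0.0], [-0.77, 0.32, 0.0], [-0.77, 0.32, 0.0], [-0.77, 0.32, 0.0]]
ez tool [-0.49999883 -0.00107968  0.8660254 ] [594.57035559  -3.26486621 187.77849302]
```

Call:
{"api": "arm_command", "payload": {"gripper": [24,24,24,24,24], "dp": [[0,0,-0.4],[0,0,-0.8],[0,0,-0.8],[0,0,-0.8],[0,0,-0.8]], "twist": [0,0,0,0,0]}}

```text
time: 23.0
tool_pos: [468.6, 282.9, 177.8]
tcp_rot: [3.141, -0.001, 1.594]
contact_force: [0.2, -1.1, -1.0]
grip_width: 27.6
finger_force: 30.0
```

Call:
{"api": "arm_command", "payload": {"gripper": [24,24,24,24,24], "dp": [[0,0,-0.8],[0,0,-0.7],[-0.4,0.16,0],[-0.75,0.31,0],[-0.77,0.32,0]], "twist": [0,0,0,0,0]}}

```text
time: 23.62
tool_pos: [489.4, 234.0, 213.5]
tcp_rot: [-3.14, 0.0, 1.594]
contact_force: [-0.2, 0.0, -0.9]
grip_width: 27.7
finger_force: 30.0
```

Call:
{"api": "arm_command", "payload": {"gripper": [24,24,24,24,24], "dp": [[-0.77,0.32,0],[-0.77,0.32,0],[-0.77,0.32,0],[-0.77,0.32,0],[-0.77,0.32,0]], "twist": [0,0,0,0,0]}}

```text
time: 24.25
tool_pos: [531.9, 138.5, 214.0]
tcp_rot: [-3.141, -0.0, 1.594]
contact_force: [0.5, 0.0, -0.9]
grip_width: 27.6
finger_force: 30.0
```

Call:
{"api": "arm_command", "payload": {"gripper": [24,24,24,24,24], "dp": [[-0.77,0.32,0],[-0.77,0.32,0],[-0.77,0.32,0],[-0.77,0.32,0],[-0.77,0.32,0]], "twist": [0,0,0,0,0]}}

```text
time: 24.88
tool_pos: [574.4, 43.2, 214.5]
tcp_rot: [3.142, -0.0, 1.594]
contact_force: [-0.1, 0.3, -0.3]
grip_width: 27.3
finger_force: 30.0
```

Call:
{"api": "arm_command", "payload": {"gripper": [24,24,24,24,24], "dp": [[-0.75,0.32,0],[-0.6,0.3,0],[-0.4,0.1,0],[0,0,0],[0,0,0]], "twist": [0,0,0,0,0]}}

```text
time: 25.5
tool_pos: [592.7, 1.7, 214.5]
tcp_rot: [-3.141, -0.0, 1.594]
contact_force: [0.0, -0.4, -0.8]
grip_width: 27.6
finger_force: 30.0
```

Run:
```python
from h import *
o=get_obs(); p=np.array(o["tool_pos"]); y=o["tcp_rot"][2]; M=R.from_euler('xyz',[np.pi,0,y]).inv()
print(p,o["grip_width"],(M.apply(tgt(43)-p)/25).round(2))
g=p+D+[0,0,19]
for n in("scene","top"):
    im=snap(n,n+"8.png")[...,::-1].copy(); h=cv2.cvtColor(im,cv2.COLOR_BGR2HSV)
    m=cv2.inRange(h,(3,160,60),(18,255,255)); k,l,st,c=cv2.connectedComponentsWithStats(m)
    e=proj(n,g-5.5*ez)[0]
    for i in range(1,k):
        if st[i,4]>12 and np.hypot(*(c[i]-e))<40: 
            P=np.float32(np.argwhere(l==i)[:,::-1]); vx,vy,_,_=cv2.fitLine(P,cv2.DIST_L2,0,.01,.01).ravel(); print(n,st[i],c[i],np.degrees(np.arctan2(vy,vx)))
    print(n,"head exp",e)
    for f in(15,25,30,35):
        d=-exh*np.sin(np.radians(f))+np.array([0,0,np.cos(np.radians(f))]); a=proj(n,[g-5.5*d,g-94.5*d,g-70*d]); v=a[0]-a[1]; print(f,a.round(1).tolist(),np.degrees(np.arctan2(v[1],v[0])).round(1))
```

```text
[592.67495004   1.69492178 214.47586342] 27.605362516548784 [-0.2   0.07  1.07]
scene [315 162   8  12  64] [318.171875 166.296875] -68.76694
scene head exp [315.6109822  170.26555864]
15 [[316.0, 170.7], [310.5, 193.4], [311.9, 187.4]] -76.4
25 [[315.7, 170.4], [306.4, 189.2], [308.9, 184.3]] -63.7
30 [[315.6, 170.3], [304.5, 187.0], [307.4, 182.6]] -56.4
35 [[315.5, 170.1], [302.7, 184.5], [306.0, 180.8]] -48.4
top head exp [315.05124605 177.70708306]
15 [[314.5, 177.8], [324.2, 181.0], [321.7, 180.2]] -161.7
25 [[314.9, 177.7], [330.5, 180.5], [326.4, 179.8]] -170.0
30 [[315.1, 177.7], [333.4, 180.2], [328.7, 179.5]] -172.4
35 [[315.2, 177.7], [336.3, 179.8], [330.8, 179.3]] -174.1
```

Run:
```python
import cv2,numpy as np
np.set_printoptions(linewidth=250)
a=cv2.imread("pics/scene8.png").astype(int);b=cv2.imread("pics/s7.png").astype(int)
d=abs(a-b).max(2); print("cols 296..324"); 
for r in range(172,204): print(r,"".join("%4d"%v for v in d[r,296:325]))
```

```text
cols 296..324
172   23  38  61  75  78  65  36  23  39  68  94 104 103  98  99  99 102 101 108 131 152 136 106  82  78  99 120 119  78
173    3  15  29  44  37  27  15   8  25  58  93 103 100 104 100 102  99 101 110 127 138 112  71  37  31  46  63  74  56
174    4   3   8  13  10   2   2   1  13  52  83  97  98 101  99  99 104  99 115 126 129  94  41  17   6  13  18  28  18
175    6  11   5   3   2   4   5   2  11  41  72  88  95 102 100 100 101 104 108 126 124  79  31   3   3   2   4   2   3
176    4   4   8   5   7   4   7   4   4  31  63  86  93 105 100 102  99 103 102 120 108  66  23   2   7   5   7   2   2
177    5   5   6   5   7   7   4   7   5  25  61  88  98 104 100 104  99 102 107 107  87  47  15   2   1   2   4   3   4
178    8   4   8   5   7   8   6   4   2  28  66  98 109 110 104 104 100  96  93  89  58  29   8   6   9  10   8  12  15
179    8   7   8   8   4   6   6   3  11  44  80 107 116 110 107 106  95  88  70  52  30  12   9  11  19  16  16  18  19
180    7   6   7   3   6   5   3   2  19  55 100 115 114 115 107  93  74  63  46  28  10   8  15  15  19  20  20  17  
[... 2085 characters left out ...]
  2   6  10  15  13   9  15  17  16  23  21  20  20  17  18  20  21  20  17  17  22  20  19  19
199    4   8   3   1   2   2   5   8   8  12  12  12  12  18  15  19  16  19  14  21  20  21  18  22  21  21  20  22  21
200    4   3   4   2   7   1   2   3   8  13  12  12  11  15  19  19  19  17  14  19  17  20  19  20  19  23  21  20  23
201    7   4   4   2   8   2   5   3   5  12  12  13  13  19  18  15  20  15  21  19  22  18  20  23  21  23  19  17  17
202    5   6   4   4   2   3   1   4   6  11  14  16  12  18  17  17  18  19  18  19  15  20  20  21  21  21  15  20  21
203    5   5   2   7   2   3   5   4   9  13  14  10  14  13  14  17  13  18  22  21  17  17  20  21  19  18  20  18  22
```

Call:
{"api": "arm_command", "payload": {"gripper": [24,24,24,24,24], "dp": [[-0.1,0.07,0.5],[-0.1,0,0.57],[-0.2,0,0.35],[-0.2,0,0.35],[0,0,0]], "twist": [0,0,0,0,0]}}

```text
time: 26.22
tool_pos: [594.5, -14.3, 169.3]
tcp_rot: [-3.14, -0.0, 1.593]
contact_force: [0.1, -0.5, -1.7]
grip_width: 27.4
finger_force: 30.0
```

Call:
{"api": "arm_command", "payload": {"gripper": [24,24,24,24,24], "dp": [[-0.1,0,0.17],[-0.1,0,0.17],[-0.1,0,0.17],[0,0,0],[0,0,0]], "twist": [0,0,0,0,0]}}

```text
time: 26.85
tool_pos: [595.2, -21.3, 157.6]
tcp_rot: [3.141, -0.0, 1.594]
contact_force: [-0.6, 0.7, -0.9]
grip_width: 27.7
finger_force: 30.0
```

Run:
```python
from h import *
o=get_obs(); p=np.array(o["tool_pos"]); d=p+D+[0,0,19]-H; print("xyz in plate",d@ex,d@ey,"nose a",d@ez-94.5,o["contact_force"],o["grip_width"])
```

```text
xyz in plate 0.49323145669782775 0.2936487888088988 nose a 7.853900481793019 [-0.62134056  0.70933465 -0.86581284] 27.66412261282697
```

Call:
{"api": "arm_command", "payload": {"gripper": [24,24,24,24,24], "dp": [[-0.1,0,0.17],[-0.1,0,0.17],[-0.1,0,0.17],[0,0,0],[0,0,0]], "twist": [0,0,0,0,0]}}

```text
time: 27.48
tool_pos: [595.0, -28.7, 144.1]
tcp_rot: [-3.14, -0.0, 1.594]
contact_force: [0.5, 1.5, -5.0]
grip_width: 27.1
finger_force: 30.0
```

Call:
{"api": "arm_command", "payload": {"gripper": [24,24,24,24,24], "dp": [[-0.1,0,0.17],[-0.1,0,0.17],[-0.1,0,0.17],[0,0,0],[0,0,0]], "twist": [0,0,0,0,0]}}

```text
time: 28.1
tool_pos: [595.3, -35.4, 131.6]
tcp_rot: [-3.141, -0.002, 1.594]
contact_force: [0.1, 6.0, -4.1]
grip_width: 27.5
finger_force: 30.0
```

Run:
```python
from h import *
o=get_obs(); p=np.array(o["tool_pos"]); d=p+D+[0,0,19]-H; print("xyz in plate",d@ex,d@ey,"nose a",d@ez-94.5,o["contact_force"],o["moment"],o["grip_width"])
```

```text
xyz in plate -0.24187676853095752 0.018190004917495495 nose a -21.729128763106175 [ 0.14200777  6.04881923 -4.0665212 ] [ 1.04618194  0.02999585 -0.00237529] 27.460164008242575
```

Call:
{"api": "arm_command", "payload": {"gripper": [24,24,24,24,24], "dp": [[-0.08,0,0.17],[-0.09,0,0.17],[-0.1,0,0.17],[0,0,0],[0,0,0]], "twist": [0,0,0,0,0]}}

```text
time: 28.72
tool_pos: [595.4, -41.7, 118.7]
tcp_rot: [-3.141, -0.002, 1.594]
contact_force: [0.6, 7.2, -3.1]
grip_width: 27.3
finger_force: 30.0
```

Call:
{"api": "arm_command", "payload": {"gripper": [24,24,24,24,24], "dp": [[-0.1,0,0.17],[-0.05,0,0.08],[0,0,0],[0,0,0],[0,0,0]], "twist": [0,0,0,0,0]}}

```text
time: 29.35
tool_pos: [595.5, -44.6, 112.8]
tcp_rot: [-3.141, -0.003, 1.594]
contact_force: [-0.8, 9.4, -1.8]
grip_width: 27.4
finger_force: 30.0
```

Run:
```python
from h import *
o=get_obs(); p=np.array(o["tool_pos"]); d=p+D+[0,0,19]-H; print("xyz in plate",d@ex,d@ey,"nose a",d@ez-94.5,o["contact_force"],o["moment"],o["grip_width"])
```

```text
xyz in plate -1.6704116481755769 0.02763442322591627 nose a -42.66394129337984 [-0.8359264   9.43908007 -1.80694128] [1.72840438 0.03077343 0.01387699] 27.383752720259906
```

Call:
{"api": "arm_command", "payload": {"gripper": [24,24,24,24,24], "dp": [[-0.02,0,0.05],[-0.02,0,0.05],[-0.02,0,0.05],[0,0,0],[0,0,0]], "twist": [0,0,0,0,0]}}

```text
time: 29.98
tool_pos: [596.1, -44.9, 111.3]
tcp_rot: [3.139, -0.004, 1.595]
contact_force: [-3.5, 15.2, 9.5]
grip_width: 27.3
finger_force: 30.0
```

Call:
{"api": "arm_command", "payload": {"gripper": [24,24,24,24,24], "dp": [[-0.02,0,0.04],[0,0,0],[-0.02,0,0.04],[0,0,0],[0,0,0]], "twist": [0,0,0,0,0]}}

```text
time: 30.6
tool_pos: [597.2, -44.8, 111.0]
tcp_rot: [3.136, -0.005, 1.595]
contact_force: [-3.7, 20.8, 19.0]
grip_width: 27.1
finger_force: 30.1
```

Run:
```python
from h import *
o=get_obs(); p=np.array(o["tool_pos"]); d=p+D+[0,0,19]-H; print("xyz in plate",d@ex,d@ey,"nose a",d@ez-94.5,o["contact_force"],o["moment"],o["grip_width"])
```

```text
xyz in plate -2.3883255202033062 1.7390191666628578 nose a -44.24212849459677 [-3.70963959 20.78887163 18.96067026] [ 3.03304357  0.76337982 -0.19817891] 27.06105402131548
```

Call:
{"api": "arm_command", "payload": {"gripper": [40,60,60,60,60], "dp": [[0,0,0],[0,0,0],[0,0,0],[0,0,-0.5],[0,0,-1]], "twist": [0,0,0,0,0]}}

```text
time: 31.22
tool_pos: [595.3, -49.5, 144.7]
tcp_rot: [-3.14, -0.0, 1.593]
contact_force: [0.5, 0.9, -0.1]
grip_width: 59.6
finger_force: 0.0
```

Call:
{"api": "arm_command", "payload": {"gripper": [60,60,60,60,60], "dp": [[0,0,-1],[0,0,-1],[0.8,-0.8,0],[1,-1,0],[1,-1,0]], "twist": [0,0,0,0,0]}}

```text
time: 31.85
tool_pos: [523.7, 19.4, 195.5]
tcp_rot: [3.141, 0.0, 1.593]
contact_force: [0.3, 0.7, 1.0]
grip_width: 60.0
finger_force: 0.0
```

Call:
{"api": "arm_command", "payload": {"gripper": [60,60,60,60,60], "dp": [[1,-1,0],[1,-1,0],[1,-1,0],[1,0,0],[1,0,0]], "twist": [0,0,0,0,0]}}

```text
time: 32.48
tool_pos: [446.5, 142.9, 195.9]
tcp_rot: [3.14, -0.0, 1.594]
contact_force: [-0.0, 0.0, -0.6]
grip_width: 60.3
finger_force: 0.0
```

```bash
cat > chk.py <<'E'
from h import *
import sys
o=get_obs(); print(o["tool_pos"],o["contact_force"])
C=[]
for n in("scene","top"):
    im=snap(n,n+sys.argv[1]+".png")[...,::-1].copy(); h=cv2.cvtColor(im,cv2.COLOR_BGR2HSV)
    m=cv2.inRange(h,(3,150,60),(20,255,255)); k,l,st,c=cv2.connectedComponentsWithStats(m); e=proj(n,H+42*ez)[0]
    i=min([i for i in range(1,k) if st[i,4]>20],key=lambda i:np.hypot(*(c[i]-e)))
    P=np.float32(np.argwhere(l==i)[:,::-1]); vx,vy,_,_=cv2.fitLine(P,cv2.DIST_L2,0,.01,.01).ravel()
    C.append(c[i]); a=proj(n,[H+19*ez,H+65*ez]); v=a[1]-a[0]
    print(n,"blob",st[i],c[i].round(1),"dir",np.degrees(np.arctan2(vy,vx)).round(1),"exp centre",e.round(1),"exp dir",np.degrees(np.arctan2(v[1],v[0])).round(1))
    hull=cv2.convexHull(np.vstack([proj(n,[H+t*ez+14*(np.cos(q)*ex+np.sin(q)*ey) for q in np.linspace(0,6.3,24)]) for t in(19,65)]).astype(np.float32))
    M=cv2.moments(hull); print(" silhouette exp centroid",M["m10"]/M["m00"],M["m01"]/M["m00"],cv2.boundingRect(hull))
    mb=cv2.inRange(h,(100,130,40),(125,255,255)); x,y=proj(n,lever(0,100,13))[0].astype(int); q=mb[y-50:y+50,x-50:x+50]
    k,l,st,c=cv2.connectedComponentsWithStats(q); j=1+np.argmax(st[1:,4]); vx,vy,_,_=cv2.fitLine(np.float32(np.argwhere(l==j)[:,::-1]),cv2.DIST_L2,0,.01,.01).ravel(); print(" bar",np.degrees(np.arctan2(vy,vx)))
X,g=tri(C[0],C[1]); d=X-H; print("head centroid in plate frame",d@ex,d@ey,d@ez,"gap",g)
E
python3 chk.py 9
```

```text
[446.49685715 142.93195478 195.85492524] [-0.01396204  0.00454644 -0.61116135]
scene blob [298 188  12  15 120] [303.4 194.5] dir -59.1 exp centre [303.  194.3] exp dir -55.7
 silhouette exp centroid 303.0973715869339 194.19369319737763 (295, 185, 16, 18)
 bar 52.64995
top blob [326 176  16  10 142] [333.3 180.7] dir 4.2 exp centre [335.2 180.5] exp dir -172.4
 silhouette exp centroid 335.0224433520337 180.4158913476642 (326, 174, 19, 13)
 bar -10.592177
head centroid in plate frame -2.5834372583095266 0.4599801571134243 45.56187489771079 gap 2.680161225927479
```

Call:
{"api": "arm_command", "payload": {"gripper": [20,5,0,0,0], "dp": [[-0.88,0.73,0],[-0.88,0.73,0],[-0.88,0.73,0],[-0.88,0.73,0],[-0.88,0.73,0]], "twist": [0,0,0,0,0]}}

```text
time: 33.2
tool_pos: [540.8, 32.6, 195.2]
tcp_rot: [3.141, 0.0, 1.593]
contact_force: [0.1, 0.5, 1.1]
grip_width: 14.6
finger_force: 0.0
```

Call:
{"api": "arm_command", "payload": {"gripper": [0,0,0,0,0], "dp": [[-0.88,0.73,0],[-0.88,0.73,0],[-0.88,0.73,0],[0,0,0.8],[0,0,0.8]], "twist": [0,0,0,0,0]}}

```text
time: 33.83
tool_pos: [596.5, -31.9, 154.6]
tcp_rot: [3.141, 0.001, 1.593]
contact_force: [0.3, 0.3, 0.8]
grip_width: 0.7
finger_force: 0.0
```

Call:
{"api": "arm_command", "payload": {"gripper": [0,0,0,0,0], "dp": [[0,0,0.1],[0,0,0],[0,0,0],[0,0,0],[0,0,0]], "twist": [0,0,0,0,0]}}

```text
time: 34.45
tool_pos: [596.5, -30.2, 152.6]
tcp_rot: [3.141, 0.0, 1.594]
contact_force: [0.2, 1.0, 0.3]
grip_width: 0.5
finger_force: 0.0
```

Call:
{"api": "arm_command", "payload": {"gripper": [0,0,0,0,0], "dp": [[0,0,0.1],[0,0,0.1],[0,0,0],[0,0,0],[0,0,0]], "twist": [0,0,0,0,0]}}

```text
time: 35.08
tool_pos: [596.4, -30.2, 147.3]
tcp_rot: [3.141, -0.0, 1.594]
contact_force: [-0.4, -0.0, 0.6]
grip_width: 0.7
finger_force: 0.0
```

Call:
{"api": "arm_command", "payload": {"gripper": [0,0,0,0,0], "dp": [[0,0,0.08],[0,0,0],[0,0,0.08],[0,0,0],[0,0,0]], "twist": [0,0,0,0,0]}}

```text
time: 35.7
tool_pos: [597.1, -29.9, 144.8]
tcp_rot: [3.139, -0.0, 1.594]
contact_force: [-0.8, 1.7, 9.4]
grip_width: 0.7
finger_force: 4.4
```

Call:
{"api": "arm_command", "payload": {"gripper": [0,0,0,0,0], "dp": [[0,0,0.08],[0,0,0],[0,0,0.05],[0,0,0],[0,0,0]], "twist": [0,0,0,0,0]}}

```text
time: 36.33
tool_pos: [598.4, -29.2, 144.1]
tcp_rot: [3.134, -0.0, 1.594]
contact_force: [-2.8, 5.4, 21.4]
grip_width: 0.4
finger_force: 10.3
```

Call:
{"api": "arm_command", "payload": {"gripper": [0,0,0,0,0], "dp": [[0,0,-0.6],[0,0,-1],[0,0,-1],[0.8,-0.8,0],[1,-1,0]], "twist": [0,0,0,0,0]}}

```text
time: 36.95
tool_pos: [549.9, 13.7, 204.8]
tcp_rot: [-3.141, 0.0, 1.593]
contact_force: [-0.6, 1.0, -0.3]
grip_width: 0.6
finger_force: 0.0
```

Call:
{"api": "arm_command", "payload": {"gripper": [0,0,0,0,0], "dp": [[1,-1,0],[1,-1,0],[1,-1,0],[1,-0.5,0],[0,0,0]], "twist": [0,0,0,0,0]}}

```text
time: 37.58
tool_pos: [459.7, 112.7, 205.2]
tcp_rot: [-3.141, -0.0, 1.596]
contact_force: [0.7, -0.5, 0.2]
grip_width: 0.4
finger_force: 0.0
```

```bash
python3 chk.py 10
python3 - <<'E'
from h import *
# pivot cap vs bar edge: lever side edges in top view right of the head
im=cv2.imread("pics/top10.png");h=cv2.cvtColor(im,cv2.COLOR_BGR2HSV);m=cv2.inRange(h,(100,110,40),(125,255,255))
P=[];Q=[]
for x in range(346,384):
    c=np.flatnonzero(m[160:205,x])+160
    if len(c)>3: P.append((x,c[0]));Q.append((x,c[-1]))
for E in(P,Q):
    vx,vy,_,_=cv2.fitLine(np.float32(E),cv2.DIST_HUBER,0,.01,.01).ravel();print(np.degrees(np.arctan2(vy,vx)))
for s in(-22,22):
    a,b=proj("top",[lever(0,80,13)+s*ey,lever(0,-20,13)+s*ey]);print("exp",np.degrees(np.arctan2(*(b-a)[::-1])))
E
```

```text
[459.73467099 112.69692403 205.17879158] [ 0.73874891 -0.51084251  0.18747155]
scene blob [298 188  12  15 120] [303.4 194.5] dir -59.1 exp centre [303.  194.3] exp dir -55.7
 silhouette exp centroid 303.0973715869339 194.19369319737763 (295, 185, 16, 18)
 bar 52.75539
top blob [326 176  16  10 139] [333.4 180.6] dir 5.8 exp centre [335.2 180.5] exp dir -172.4
 silhouette exp centroid 335.0224433520337 180.4158913476642 (326, 174, 19, 13)
 bar -10.838124
head centroid in plate frame -2.466612570240091 0.5266096342626193 45.45438414379786 gap 2.3729269739520373
-7.022618
-5.307537
exp -5.216138609829978
exp -6.587408597354613
```

```bash
python3 -c "
from plant import *
print(close_job())"
```

```text
the job is handed in; nothing more can be done
None
```

I handed the job in at about 38 s; no verdict came back. By my measurements the lever's hole is over the plate's hole, and the orange-headed pin is through both with its collar seated and released. I moved nothing else on purpose, but I did not re-measure the spare pin, bowl, jar or spatula at the end.

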